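Empty the scoop of offcuts and hold it level for the next load

TASK

Lift the metal hand scoop by its handle, keeping it level so that the three wood offcuts stay in it, and tip them all out of the scoop into the low plywood crate. Then take the empty scoop away from above the crate and hold it level and still over the open bench, its bottom higher than the crate's rim, ready for the next load: the job ends while you are still holding it, so do not set it down or let go. Leave the mug and the sanding block where they are.

Things in the scene. Friction and masses are not known exactly. Their poses are not given: they have to be found in the camera images.
- scoop: Loose sheet-metal hand scoop, about 0.24 kg: flat pan 160 mm long (its x), 130 mm wide (its y), sheet 3 mm thick. Back wall (+x) and two side walls 34 mm high; at its -x it is open, without a lip: the mouth. An overhead grip bar, 98 mm high, rises from the back wall. Origin: centre of the underside; z up out of the pan. Starts on the bench, mouth turned at most about 65 degrees from the robot.
- scoop_grip (a point): Where to grip: point on the dark wooden grip bar above the balance point, scoop frame [5, 0, 86] mm; axes as the scoop. The bar runs along the scoop's x from -26 to +85 mm, is 14 mm thick (y) and 24 mm high (74 to 98 mm above the underside); a steel upright at x = 80 to 86 mm carries it, the front end is free. Grip it across the 14 mm, from above.
- scoop_mouth (a point): Middle of the mouth's edge on the pan floor: scoop frame [-80, 0, 3] mm; axes as the scoop. Wood slides out of the smooth pan when it is tipped mouth-down by more than about 23 degrees; 40 to 50 degrees empties it.
- crate: Low open plywood scrap crate, fixed to the bench: 220 mm (its x) by 180 mm (its y) outside, rim 80 mm above the bench, walls and floor 9 mm thick. Origin: centre of its underside, z up.
- block_square: Loose pale wood offcut 50 x 50 x 25 mm, 48 g, lying in the scoop near its back. Origin: centre of the underside.
- block_long: Loose dark wood offcut 32 x 62 x 20 mm (x, y, z), 32 g, lying in the scoop near its back. Origin: centre of the underside.
- block_thin: Loose very dark wood offcut 25 x 60 x 14 mm (x, y, z), 19 g, lying in the scoop towards its mouth. Origin: centre of the underside.
- tea_mug: Mug on the bench, about 92 mm across and 93 mm high, 127 mm with its handle, to be left alone. Origin: centre of the underside.
- sanding_block: Loose brown cork sanding block 46 x 86 x 27 mm lying beside the mug, to be left alone. Origin: centre of the underside.
There are look-alikes about, which are no part of the job. What is shaped like the block_thin but white or yellow is not meant.

How it is judged:
On the way, in this order (a step that is already met when the one before it is completed fails the run):
1. the scoop is lifted clear of the bench (over 30 mm), within 15 degrees of level, with all three offcuts in it (height (world z) of scoop above 0.03 m and angle between scoop's own z axis and vertical below 0.26 rad and x of block_square in the frame of scoop between -0.085 and 0.085 m and y of block_square in the frame of scoop between -0.065 and 0.065 m and z of each of block_square, block_long, block_thin in the frame of scoop below 0.04 m and x of block_long in the frame of scoop between -0.085 and 0.085 m and y of block_long in the frame of scoop between -0.065 and 0.065 m and x of block_thin in the frame of scoop between -0.085 and 0.085 m and y of block_thin in the frame of scoop between -0.065 and 0.065 m), for 0.2 s.
2. the scoop is tipped (over 20 degrees) with its mouth above the crate (angle between scoop's own z axis and vertical above 0.35 rad and horizontal distance between scoop_mouth and crate below 0.12 m and height (world z) of scoop_mouth above 0.06 m), for 0.1 s.
At the end, for the whole second after the job is handed in: All three offcuts lie at rest in the crate. The scoop is held still, level to 7 degrees, its underside 80 to 450 mm above the bench, its centre over the bench and over 160 mm (seen from above) from the crate's, touching none of crate, mug, sanding block; these two moved under 30 mm (x of block_square in the frame of crate between -0.102 and 0.102 m and y of block_square in the frame of crate between -0.082 and 0.082 m and z of each of block_square, block_long, block_thin in the frame of crate below 0.1 m and linear speed of each of block_square, block_long, block_thin below 0.05 m/s and x of block_long in the frame of crate between -0.102 and 0.102 m and y of block_long in the frame of crate between -0.082 and 0.082 m and x of block_thin in the frame of crate between -0.102 and 0.102 m and y of block_thin in the frame of crate between -0.082 and 0.082 m and angle between scoop's own z axis and vertical below 0.12 rad and height (world z) of scoop between 0.08 and 0.45 m and horizontal distance between scoop and crate above 0.16 m and world x of scoop above 0.22 m and world y of scoop above -0.09 m and contact force between scoop and the fingers above 1 N and contact force between scoop and crate below 0.2 N and linear speed of scoop below 0.03 m/s and angular speed of scoop below 0.15 rad/s and contact force between scoop and tea_mug below 0.2 N and contact force between scoop and sanding_block below 0.2 N and not (distance of tea_mug from where it was at the start of the episode above 0.03 m) and not (distance of sanding_block from where it was at the start of the episode above 0.03 m)); the arm keeps its last pose, push and grip.
It fails at once if the mug or the sanding block is pushed more than 30 mm (distance of any of tea_mug, sanding_block from where it was at the start of the episode above 0.03 m).
It also fails if it takes over 64 s, if anything falls off the work surface, if the arm or the gripper's body presses on something with over 40 N, if the wrist force passes 120 N, or if a joint passes its speed limit or range.

ROBOT

A 6-joint arm with a two-finger parallel gripper is mounted at the origin on a cart in front of the work surface, level with it; the furniture and walls round the work are solid. World frame = base frame: x ahead of the robot, y to its left, z up, the work surface at z = 0. Lengths are in m, angles in rad, forces in N, time in s.
With the tool pointing down it reaches from about 0.275 to 0.75 m from the base axis. Payload 10.2 kg.
Tool frame: the origin (TCP) lies midway between the tips of the shut fingers; the grasp point (between the pads) lies 19 mm behind it (env.hold_point_z is the distance from the TCP to the grasp point, in m); z points along the fingers, y is the line along which they close (so a half turn about z gives the same grasp; the last joint's range is limited). The gripper opens to 85 mm and grips with 20 to 120 N. Pads are 22 mm wide; open, the fingers measure 114 mm over their backs; the gripper's body (76 mm by 85 mm) begins 54 mm behind the grasp point. The pads swing forward as they close: fully open they stand 13 mm farther back than shut.
Start: joints at [1.004, 0.313, 1.498, -0, 1.331, -0.223], TCP at [0.177, 0.494, 0.231] pointing down, gripper open.
Joint ranges: [-2.94, 2.94], [-0.97, 2.17], [0.19, 2.56], [-1.23, 4.37], [0.02, 3.11], [-2.88, 2.88]. Speed limits (rad/s): [2.39, 2.39, 3.01, 3.14, 3.14, 3.14].

INTERFACE

Orientations are given as a unit quaternion [x, y, z, w].
In Python, from bench import env, kinematics, monitor, eyes, job gives the robot as it stands. The module is installed in compiled form; this text tells all that it offers. Calls block until the motion is done:
- env.reach(position, orientation): joint-space move of the TCP to a pose.
- env.movel(position, velocity=0.15, frame=None, guard=None): straight line of the TCP; frame=None keeps the orientation; velocity is the mean speed in m/s. With guard (N) it stops when the force on the tool has changed by that much, and returns True; else False.
- env.set_joints(angles): joint-space move.
- env.release() and env.close_gripper(effort=None): open the fingers fully, or close them until they stop; effort is the grip in N (None keeps the last).
- env.hold(seconds).
- kinematics.ik(position, orientation): joint angles nearest the present ones, or None.
- monitor.sense(): the state.
- eyes.grab_frame(name): name is "side" or "top" or "wrist"; returns a dict with "frame" (384x512x3 uint8, red, green, blue), "mtx" (3x3 intrinsics, pixels), "view" (4x4, takes a point from world to camera coordinates). Camera axes: x right, y down, z forward; pixel columns grow to the right and rows downward; lengths in m; the calibration is good to about 2 mm. A picture is of the moment at which its call begins. There is no depth.
A pose or a line that the arm cannot do raises env.MotionError and nothing moves.
- job.hand_in(): hands the job in; it is judged then, once.
The state is a dict: "clock": time; "joints": joint angles; "qvel": joint speeds; "joint_efforts": joint torques, N m; "position": TCP position; "ee_rot": TCP orientation; "contact_force": force on the tool from outside, world axes, zero at the start; "ft_torque": the same for the moment, N m; "finger_gap": opening from 0.0 (shut) to 1.0 (fully open); "gripper_force": force on a finger pad.
Only numpy, scipy, OpenCV 4.12 (cv2) and the standard library are available. Lean on these libraries where they do the work, as an engineer would, in place of code of your own. Each camera call takes 0.05 s, during which the arm holds its last target. There are 200 camera calls.

## Working session

There is one attempt and no reset: what is moved stays moved. The work goes in short steps, each a Python script; the robot and the scene stay as the last script left them, time stands still between calls to the robot, and variables do not carry over. Pictures are saved under pics/ and viewed, at most 10 in all, crops included, and the job is handed in when it is done.

```bash
mkdir -p pics && cat > h.py <<'E'
import numpy as np, cv2
from bench import env, kinematics, monitor, eyes, job
def ray(f,uv):
    V=np.array(f["view"]);R=V[:3,:3];c=-R.T@V[:3,3]
    d=R.T@np.linalg.inv(f["mtx"])@np.array([uv[0],uv[1],1.0]);return c,d
def plane(f,uv,z):
    c,d=ray(f,uv);return c+d*(z-c[2])/d[2]
def cross(f1,u1,f2,u2):
    c1,d1=ray(f1,u1);c2,d2=ray(f2,u2)
    s=np.linalg.lstsq(np.stack([d1,-d2],1),c2-c1,rcond=None)[0]
    a=c1+s[0]*d1;b=c2+s[1]*d2;return (a+b)/2,np.linalg.norm(a-b)
def proj(f,p):
    q=f["view"][:3,:3]@np.array(p)+f["view"][:3,3];q=f["mtx"]@q;return q[:2]/q[2]
E
python3 - <<'E'
from h import *
import pickle
F={}
for n in("top","side","wrist"):
    f=eyes.grab_frame(n);F[n]=f
    cv2.imwrite(f"pics/{n}0.png",f["frame"][:,:,::-1]); print(n,f["mtx"][0,0],ray(f,(256,192)))
pickle.dump(F,open("f0.pkl","wb"))
a=np.hstack([cv2.resize(F[n]["frame"],(800,600)) for n in("top",)])
cv2.imwrite("pics/t.png",a[:,:,::-1])
cv2.imwrite("pics/s.png",cv2.resize(F["side"]["frame"],(800,600))[:,:,::-1])
print(monitor.sense())
E
```

```text
top 393.26661955128213 (array([0.34901384, 0.20922864, 0.99433356]), array([ 0.23548145, -0.00571852, -0.97187024]))
side 389.80471967931146 (array([ 0.51535247, -0.59829378,  0.65848327]), array([ 0.03697829,  0.8218803 , -0.56870398]))
wrist 271.59891687833345 (array([0.10380332, 0.51871895, 0.37297075]), array([ 0.28075405, -0.10929138, -0.95356298]))
{'clock': 0.15, 'joints': array([ 1.00362700e+00,  3.13342199e-01,  1.49823181e+00,  2.04062177e-05,
        1.33097212e+00, -2.23417211e-01]), 'qvel': array([-0.00163997, -0.00117113, -0.00534024, -0.00104877, -0.00360958,
        0.00221071]), 'joint_efforts': array([ 2.78369422e-03, -4.12365818e+01, -2.59796387e+01, -1.30974317e-04,
        3.23583721e-03,  3.22028590e-06]), 'position': array([0.17685561, 0.49412961, 0.23086751]), 'ee_rot': array([ 1.71033439e-01,  9.85265109e-01, -4.36153377e-04, -1.92725679e-04]), 'contact_force': array([-0.4332221 ,  0.12381094,  0.40237048]), 'ft_torque': array([-0.0290163 , -0.05882706,  0.01754155]), 'gripper_force': 0.0, 'finger_gap': 0.9968347871598143}
```

View pics/t.png

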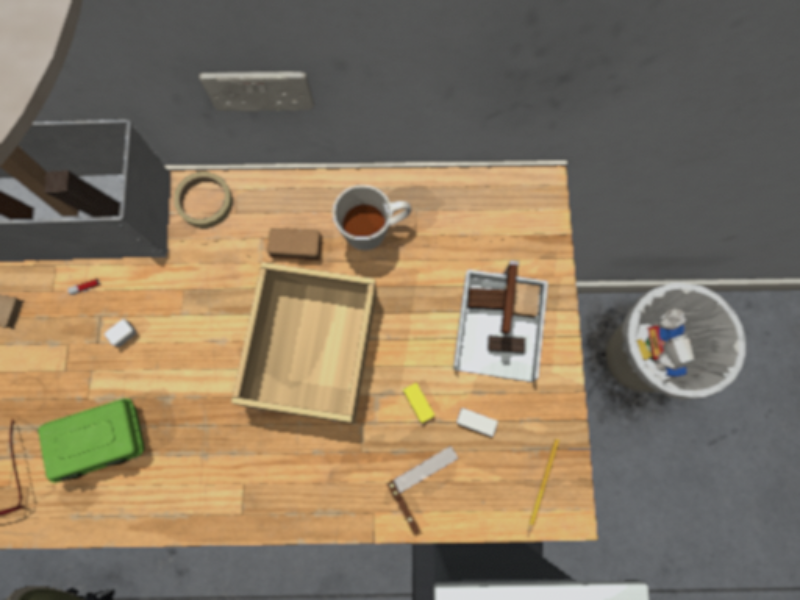

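View pics/s.png

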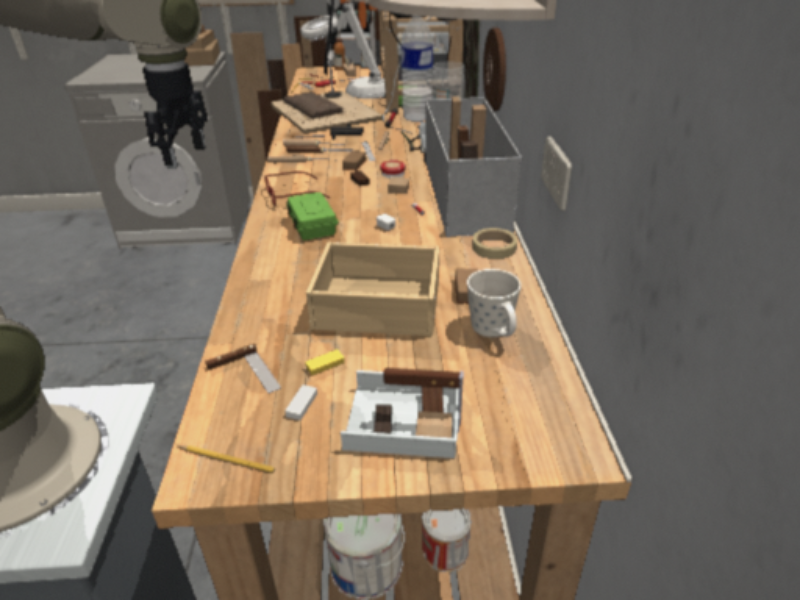

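Top picture (800x600): the scoop is at about (503,325) with its mouth toward the robot (down), and its dark bar runs from (512,265) to (508,332). The crate is at (307,342), the mug at (363,215) and the sanding block at (295,243). 

Candidates for block_thin: the very dark one in the pan (506,345), yellow (419,403) and white (478,422). I choose the one in the pan. For the grip bar the dark look-alikes are block_long (487,299) and the knife handle (405,507). I choose the bar over the pan. Next is a close crop to check.

```bash
python3 - <<'E'
from h import *
import pickle
F=pickle.load(open("f0.pkl","rb"))
a=cv2.resize(F["top"]["frame"][160:252,285:360],(400,491),interpolation=cv2.INTER_CUBIC)
b=cv2.resize(F["side"]["frame"][228:298,212:304],(400,304),interpolation=cv2.INTER_CUBIC)
c=np.zeros((491,800,3),np.uint8);c[:,:400]=a;c[:304,400:]=b
cv2.imwrite("pics/crop.png",c[:,:,::-1])
# crate rim: pale yellow contour, mug centre
t=F["top"]["frame"]
for n,uv in dict(c1=(265,267),c2=(375,280),c3=(353,419),c4=(236,403)).items(): print(n,plane(F["top"],np.array(uv)*.64,.08))
# dark masks in scoop area
for n,(x0,y0,x1,y1) in dict(top=(285,160,360,252),side=(212,228,304,298)).items():
    im=F[n]["frame"][y0:y1,x0:x1].astype(int)
    m=((im[...,0]<125)&(im[...,0]-im[...,2]>8)&(im[...,1]<75)).astype(np.uint8)
    k,l,s,ce=cv2.connectedComponentsWithStats(m)
    for i in range(1,k):
        if s[i,4]>15: print(n,s[i]+[x0,y0,0,0,0],ce[i]+[x0,y0],im[l==i].mean(0))
E
```

```text
c1 [0.62619556 0.41238087 0.08      ]
c2 [0.60286114 0.24195418 0.08      ]
c3 [0.39266023 0.27516936 0.08      ]
c4 [0.41830034 0.44710558 0.08      ]
top [299 170  31  44 507] [317.88954635 191.05128205] [84.83234714 55.92504931 40.11439842]
top [313 215  22  10 181] [323.71270718 219.98342541] [62.99447514 51.54143646 43.92265193]
side [246 237  49  27 638] [271.65987461 246.04858934] [76.74451411 50.98119122 37.62068966]
side [240 260  10  17 151] [244.81456954 267.81456954] [67.74834437 55.60264901 47.98675497]
```

View pics/crop.png

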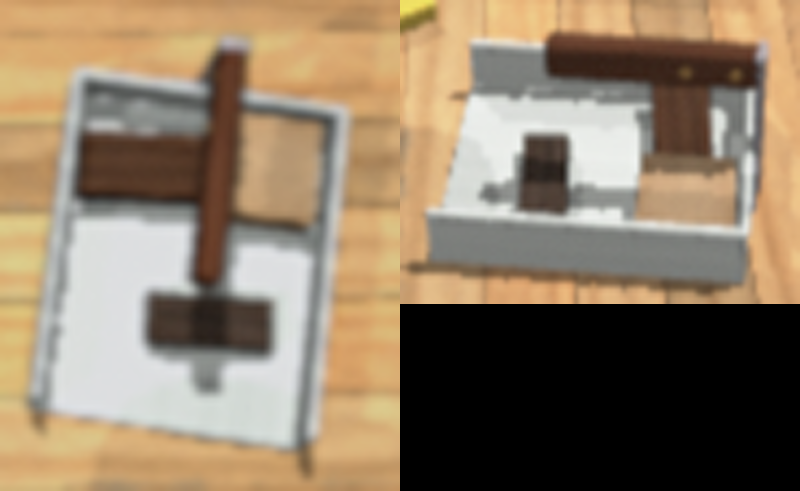

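```bash
python3 - <<'E'
from h import *
import pickle
F=pickle.load(open("f0.pkl","rb"));T,S=F["top"],F["side"]
f,e1=cross(T,(323.6,212.1),S,(246.3,236));b,e2=cross(T,(328.6,169),S,(294.8,237.9))
print("bar front",f,e1,"back",b,e2)
for p in[(35,410),(303,447),(75,72),(345,108)]: 
    uv=(285+p[0]/5.333,160+p[1]/5.333); print(p,plane(T,uv,0.002 if p[1]>300 else .034))
d=(b-f)[:2];print("yaw bar",np.degrees(np.arctan2(d[1],d[0])))
f=plane(T,(323.6,212.1),.098);b=plane(T,(328.6,169),.098);print(f,b)
for p in[(363,215),(295,243)]: print(plane(T,np.array(p)*.64,.05))
E
```

```text
bar front [0.51892091 0.04777798 0.09518625] 0.004682471234114107 back [0.62288346 0.03028464 0.09764399] 0.0052270188890256725
(35, 410) [0.47153557 0.11530152 0.002     ]
(303, 447) [ 0.45222281 -0.01052344  0.002     ]
(75, 72) [0.62852973 0.0933662  0.034     ]
(345, 108) [ 0.60892079 -0.03416526  0.034     ]
yaw bar -9.551443804296028
[0.51603579 0.04804738 0.098     ] [0.62005378 0.03029822 0.098     ]
[0.72182749 0.26210004 0.05      ]
[0.67510804 0.37208198 0.05      ]
```

```bash
cat >> h.py <<'E'
from scipy.spatial.transform import Rotation as Ro
YAW=-9.0; HP=env.hold_point_z
def tool(yaw,tip,flip):
    """scoop orientation: yaw (deg), mouth-down tip (deg) -> scoop R, tool R"""
    S=Ro.from_euler("ZY",[yaw,-tip],degrees=True).as_matrix()
    T=np.stack([-S[:,0],S[:,1],-S[:,2]],1) if not flip else np.stack([S[:,0],-S[:,1],-S[:,2]],1)
    return S,T
def tcp(grip,yaw,tip,flip):
    S,T=tool(yaw,tip,flip); return np.array(grip)+HP*T[:,2],Ro.from_matrix(T).as_quat()
def grip_of_mouth(m,yaw,tip):
    S,_=tool(yaw,tip,0); return np.array(m)+S@np.array([.085,0,.083])
G=np.array([.5445,.0425,.086]); C=np.array([.51,.344,0])
E
python3 - <<'E'
from h import *
print(HP)
cx=np.array([np.cos(np.radians(YAW)),np.sin(np.radians(YAW)),0])
for fl in(0,1):
    for n,(g,t) in dict(hover=(G+[0,0,.12],0),grasp=(G,0),carry=(G+[0,0,.2],0),over=(grip_of_mouth(C+.03*cx+[0,0,.16],YAW,0),0),tip25=(grip_of_mouth(C+.03*cx+[0,0,.12],YAW,25),25),tip48=(grip_of_mouth(C+.03*cx+[0,0,.12],YAW,48),48)).items():
        q=kinematics.ik(*tcp(g,YAW,t,fl)); print(fl,n,g.round(3),None if q is None else np.round(q,2))
p,o=tcp(G+[0,0,.12],YAW,0,1)
q=[kinematics.ik(p,tcp(G,YAW,0,f)[1]) for f in(0,1)]
fl=int(abs(q[1][5])<abs(q[0][5]) ) if q[0] is not None and q[1] is not None else int(q[0] is None)
print("flip",fl)
env.release(); env.reach(*tcp(G+[0,0,.14],YAW,0,fl))
f=eyes.grab_frame("wrist");im=f["frame"].copy()
cv2.imwrite("pics/w1.png",cv2.resize(im,(800,600))[:,:,::-1])
import pickle;pickle.dump(f,open("f1.pkl","wb"))
cx=cx[:2]
for x in(-.026,.085): print(proj(f,[*(G[:2]+(x-.005)*cx),.098])*1.5625)
E
```

```text
0.0187
0 hover [0.544 0.042 0.206] [-0.14  0.4   1.5  -0.    1.25 -1.55]
0 grasp [0.544 0.042 0.086] [-0.14  0.54  1.62 -0.    0.98 -1.55]
0 carry [0.544 0.042 0.286] [-0.14  0.34  1.37 -0.    1.43 -1.55]
0 over [0.624 0.326 0.243] [ 0.32  0.74  0.84 -0.    1.56 -1.1 ]
0 tip25 [0.581 0.333 0.231] [ 0.43  0.5   1.34 -0.29  0.96 -0.86]
0 tip48 [0.535 0.34  0.239] [ 0.57  0.38  1.65 -0.95  0.65 -0.2 ]
1 hover [0.544 0.042 0.206] [-0.14  0.4   1.5  -0.    1.25  1.59]
1 grasp [0.544 0.042 0.086] [-0.14  0.54  1.62 -0.    0.98  1.59]
1 carry [0.544 0.042 0.286] [-0.14  0.34  1.37 -0.    1.43  1.59]
1 over [0.624 0.326 0.243] [ 0.32  0.74  0.84 -0.    1.56  2.04]
1 tip25 [0.581 0.333 0.231] [ 0.43  0.5   1.34 -0.29  0.96  2.28]
1 tip48 [0.535 0.34  0.239] None
flip 0
[404.42173985 247.63161056]
[403.85816661 410.07214889]
```

View pics/w1.png

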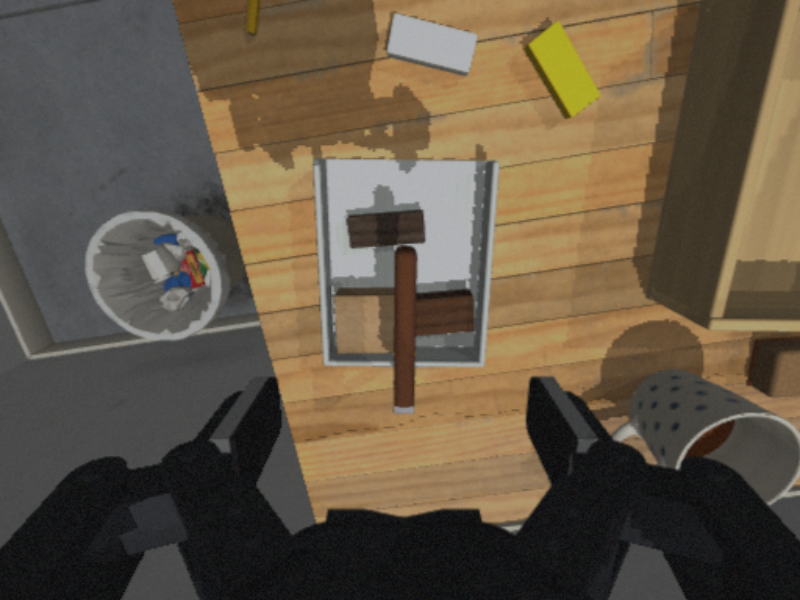

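The wrist view confirms the bar: front end at (405,248), back end at (403,411), within about 1 px of my prediction. All three offcuts are in the pan. Grasp and lift next.

```bash
python3 - <<'E'
from h import *
p,o=tcp(G,YAW,0,0)
print(env.movel(p+[0,0,.04],.15), env.movel(p,.06,guard=15))
env.close_gripper(90); s=monitor.sense(); print(s["finger_gap"],s["gripper_force"],s["contact_force"])
env.movel(p+[0,0,.06],.06); env.hold(.3)
env.movel(p+[0,0,.17],.1); env.hold(.3)
s=monitor.sense(); print(s["clock"],s["position"],s["finger_gap"],s["gripper_force"],s["contact_force"],s["ft_torque"])
f=eyes.grab_frame("side");g=eyes.grab_frame("wrist")
cv2.imwrite("pics/lift.png",np.hstack([cv2.resize(f["frame"][100:340,120:400],(400,343)),cv2.resize(g["frame"],(400,343))])[:,:,::-1])
E
```

```text
False False
0.14856245632198092 88.72403025627136 [ 0.04198576 -0.09420423  2.7772372 ]
7.8 [0.54445039 0.04251213 0.23708758] 0.14493841655556775 87.85587072372437 [-0.05742083 -0.39370418 -2.96741416] [0.00497265 0.07171421 0.01180127]
```

View pics/lift.png

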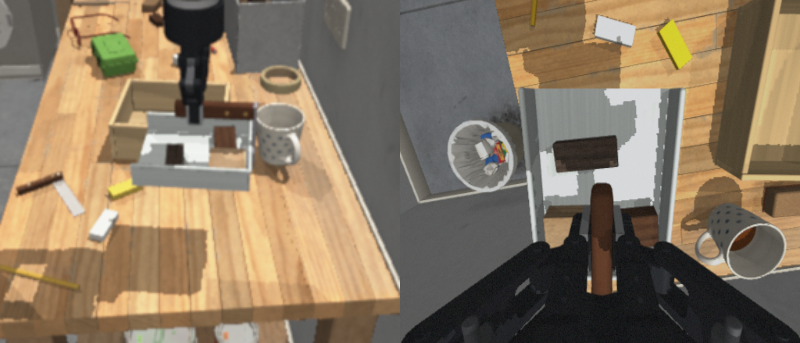

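The left half shows the scoop hanging level at about (190,150), clear of the mug. The right half shows all three offcuts still in the pan, with the thin one at (587,152). Carry it over and tip.

```bash
python3 - <<'E'
from h import *
cx=np.array([np.cos(np.radians(YAW)),np.sin(np.radians(YAW)),0])
m=C+.03*cx
p,o=tcp(grip_of_mouth(m+[0,0,.17],YAW,0),YAW,0,0); env.movel(p,.13,frame=o)
p,o=tcp(grip_of_mouth(m+[0,0,.12],YAW,0),YAW,0,0); env.movel(p,.1,frame=o)
for t in(12,24,36,48):
    p,o=tcp(grip_of_mouth(m+[0,0,.115],YAW,t),YAW,t,0); env.movel(p,.05,frame=o)
env.hold(1.0)
s=monitor.sense(); print(s["clock"],s["position"],s["contact_force"],s["finger_gap"])
f=eyes.grab_frame("side");g=eyes.grab_frame("top")
cv2.imwrite("pics/tip.png",np.hstack([cv2.resize(f["frame"][70:310,120:400],(400,343)),cv2.resize(g["frame"][120:340,100:370],(400,326+17))])[:,:,::-1])
E
```

```text
14.2667 [0.54861331 0.33790706 0.22121287] [-0.74085289 -0.33190748 -1.52699515] 0.14470097926296002
```

View pics/tip.png

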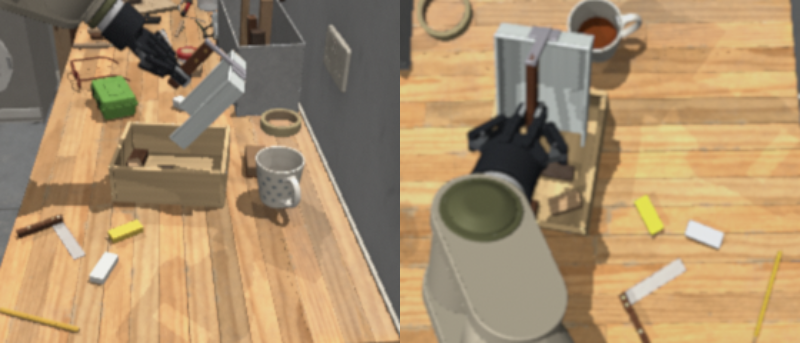

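The scoop is tipped at (210,95) and its pan is empty. The offcuts show in the crate, and the wrist load has dropped accordingly. Raise, level, carry away and verify.

```bash
python3 - <<'E'
from h import *
cx=np.array([np.cos(np.radians(YAW)),np.sin(np.radians(YAW)),0])
m=C+.03*cx
p,o=tcp(grip_of_mouth(m+[0,0,.115],YAW,48),YAW,48,0); env.movel(p+[0,0,.08],.1)
for t in(24,0):
    p,o=tcp(grip_of_mouth(m+[0,0,.19],YAW,t),YAW,t,0); env.movel(p,.07,frame=o)
p,o=tcp(G+[0,0,.16],YAW,0,0); env.movel(p,.15,frame=o); env.hold(1.5)
s=monitor.sense(); print(s["clock"],s["position"],s["contact_force"],s["finger_gap"],s["gripper_force"],abs(s["qvel"]).max())
f=eyes.grab_frame("side");g=eyes.grab_frame("top")
cv2.imwrite("pics/end.png",np.hstack([cv2.resize(f["frame"][100:340,120:400],(400,343)),cv2.resize(g["frame"][100:320,130:400],(400,343))])[:,:,::-1])
E
```

```text
20.525 [0.5445143  0.04250382 0.22728656] [ 0.71514492 -0.19751332 -1.6347124 ] 0.14766497418939992 87.83646583557129 0.001509001936745727
```

View pics/end.png

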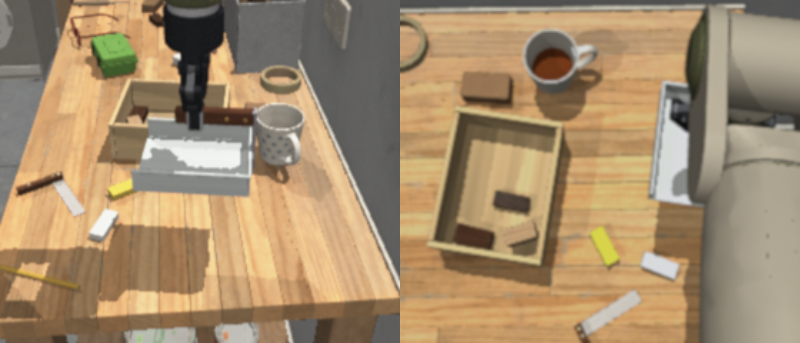

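The right half shows all three offcuts in the crate at (512,202), (475,237) and (520,233). The mug and sanding block have not moved, and the empty scoop is over the bench. I'll check the tilt numerically, then hand in if it's good.

```bash
python3 - <<'E'
from h import *
f=eyes.grab_frame("side");im=f["frame"].astype(int)
cx=np.array([np.cos(np.radians(YAW)),np.sin(np.radians(YAW)),0]);y=np.array([-cx[1],cx[0],0])
g=G+[0,0,.16]
P=lambda x,z,w=-.007:proj(f,g+cx*(x-.005)+y*w+[0,0,z-.086])
# lower outer edge of the near side wall: measured row (last steel-grey row) against the level model
out=[]
for x in np.linspace(-.07,.07,15):
    u,v=P(x,0,-.065); c=im[int(v)-9:int(v)+10,int(round(u))]
    sat=c[:,0]-c[:,2]; d=np.diff(sat); k=np.argmax(d[:]) ; out.append((x,int(v)-9+k+1-v))
out=np.array(out);k=np.polyfit(out[:,0],out[:,1],1)
px=np.linalg.norm(P(.07,0,-.065)-P(-.07,0,-.065))/.14
print(out[:,1].round(1),"tilt deg",np.degrees(np.arctan(k[0]/px)))
if abs(np.degrees(np.arctan(k[0]/px)))<4: print(job.hand_in())
E
```

```text
[1.8 1.5 1.2 1.  1.7 1.5 1.2 1.9 1.7 1.4 1.1 1.9 1.6 1.3 1.1] tilt deg -0.09647614032480491
the job is handed in; nothing more can be done
None
```

I handed the job in: the last pictures show all three offcuts in the crate and the mug and sanding block unmoved, and I'm holding the empty scoop level (measured tilt about 0.1°) and still over the bench, its underside about 0.16 m up; the hand-in gave no verdict.

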